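# Strip the carton-gluing rail and sort the cartons by heft

## Robot

A 7-joint arm with a two-finger parallel gripper is mounted at the origin on the work surface. World frame = base frame: x ahead of the robot, y to its left, z up, the work surface at z = 0. Lengths are in m, angles in rad, forces in N, time in s.
With the tool pointing down it reaches from about 0.425 to 1.025 m from the base axis. Payload 3.6 kg.
Tool frame: the origin (TCP) lies at the very end of the fingers, on their centre line; the grasp point (between the pads) lies 19 mm behind it (hold_point_z is the distance from the TCP to the grasp point, in m); z points along the fingers, y is the line along which they close (so a half turn about z gives the same grasp; the last joint's range is limited). The gripper opens to 85 mm and grips with 20 to 120 N. Pads are 22 mm wide; open, the fingers measure 114 mm over their backs; the gripper's body (76 mm by 85 mm) begins 54 mm behind the grasp point. The pads swing forward as they close: fully open they stand 13 mm farther back than shut.
Start: joints at [-1.212, 0.591, 0.048, 1.609, -0.033, 0.943, -0.034], TCP at [0.317, 0.652, 0.231] pointing down, gripper open.
Joint ranges: [-2.69, 2.69], [-0.47, 2.24], [-1.27, 1.36], [0.19, 2.51], [-1.53, 4.68], [0.08, 2.07], [-3.09, 3.09]. Speed limits (rad/s): [2.57, 2.57, 3.14, 3.14, 3.14, 3.14, 3.14].

## Interface

Orientations are given as a unit quaternion [w, x, y, z].
In Python, from workcell import sense, snapshot, hand_in, hold_point_z gives the robot as it stands.
- The arm moves only by the tool step_arm, never from a script. Its argument "moves" is a list that holds one entry, the list of rows, each a list of 7 numbers: the shift along the tool's x, y, z in m, then the turn, a rotation vector about the tool's x, y, z in degrees, then the gripper's target within -1 to 1 (shut at 1, half-way at 0, fully open at -1). In form: [[[dx, dy, dz, ax, ay, az, gripper], ...]]. A call has 1 to 20 rows; each row is the pose to reach, as a shift and turn from the pose commanded when the call began, along the tool's axes at that moment; what a row does not reach only later rows make up. A row lasts 1/8 s, in which the tool goes at most 62.5 mm and 10.7 degrees, less where a joint would pass 70% of its speed; a pose out of reach is approached as far as the arm can. A call with a gripper value outside its range is refused whole. The fingers move at their own pace and stop on an object; the grip force is fixed at half the most. Time passes only in rows, so rows that repeat a pose let the fingers close. It gives the time, the measured TCP pose, the force, the opening and the grip force at its end, in the units of the state.
- sense(): the state, without advancing time (a new reading comes with each control period).
- snapshot(name): name is "side" or "top"; returns a dict with "image" (384x512x3 uint8, red, green, blue), "depth" (384x512 float32, m along the optical axis (not along the pixel's ray), 0 where there is no reading), "fx", "fy", "cx", "cy" (pixels), "T" (4x4, takes a point from camera to world coordinates). Camera axes: x right, y down, z forward; pixel columns grow to the right and rows downward; lengths in m; the calibration is good to about 2 mm. A picture is of the moment at which its call begins.
- hand_in(): hands the job in; it is judged then, once.
The state is a dict: "time": time; "joints": joint angles; "joint_vel": joint speeds; "joint_efforts": joint torques, N m; "eef_pos": TCP position; "orientation": TCP orientation; "force": force on the tool from outside, world axes, zero at the start; "ft_torque": the same for the moment, N m; "opening": finger opening in m; "finger_force": force on a finger pad.
Only numpy, scipy, OpenCV 4.12 (cv2) and the standard library are available. Lean on these libraries where they do the work, as an engineer would, in place of code of your own. Each camera call takes 0.05 s, during which the arm holds its last target. There are 200 camera calls.

## Task

The glue on the carton flaps has set: slide the three hold-downs along the T-slot rail, off its open end, and put them away in the steel tray. Heft every carton: put the packed, heavy ones in the slatted crate and the ones that were closed empty, and so feel light, in the plain grey tub, each flat on the floor of its box. Leave everything else on the bench where it is.

Things in the scene. Friction and masses are not known exactly. Their poses are not given: they have to be found in the camera images.
- rail: Aluminium T-slot rail screwed to the bench: 360 mm long along its own y, 50 mm wide (x), 26 mm high. Origin under its centre, z up. A black cap (34 mm high) closes its -y end; the +y end is open. Cartons stand on the bench in a row on its +x side: up to four, about 90 mm apart along the rail, centres about 91 mm from the rail's middle.
- rail_mouth (a point): Middle of the slot at the rail's open +y end (y = +180 mm of the rail), level with the rail's top, 26 mm above the bench; axes as the rail's. The slot is 14 mm wide between lips 6 mm thick, above a channel 30 mm wide and 12 mm high.
- hold_1_grip (a point): Where to grip the first hold-down (nearest the rail's open end): centre line of its aluminium upright (26 mm in x, 30 mm in y; from 58 mm below to 22 mm above this point), 92 mm above the bench while on the rail. y along the rail while on it, z up. Its nut is slack: it slides freely. 0.28 kg. Stands on its foot if set down with care; in the steel tray it may stand or lie.
- hold_1_foot (a point): Underside centre of its T-foot, 80 mm below and 6 mm to +x of hold_1_grip; 12 mm above the bench on the rail. Flange 26 mm (x) x 50 mm (y) x 6 mm, captive with 2 mm play until all of it is past the rail's open end. Steel arm 18 mm wide, 50 to 58 mm above this point, from the upright to +x, tip 105 mm from here; the rubber pad under its end hovers 2 mm over the cartons.
- hold_2_grip (a point): Where to grip the second hold-down (the middle one): centre line of its aluminium upright (26 mm in x, 30 mm in y; from 58 mm below to 22 mm above this point), 92 mm above the bench while on the rail. y along the rail while on it, z up. Its nut is slack: it slides freely. 0.28 kg. Stands on its foot if set down with care; in the steel tray it may stand or lie.
- hold_2_foot (a point): Underside centre of its T-foot, 80 mm below and 6 mm to +x of hold_2_grip; 12 mm above the bench on the rail. Flange 26 mm (x) x 50 mm (y) x 6 mm, captive with 2 mm play until all of it is past the rail's open end. Steel arm 18 mm wide, 50 to 58 mm above this point, from the upright to +x, tip 105 mm from here; the rubber pad under its end hovers 2 mm over the cartons.
- hold_3_grip (a point): Where to grip the third hold-down (nearest the rail's capped end): centre line of its aluminium upright (26 mm in x, 30 mm in y; from 58 mm below to 22 mm above this point), 92 mm above the bench while on the rail. y along the rail while on it, z up. Its nut is slack: it slides freely. 0.28 kg. Stands on its foot if set down with care; in the steel tray it may stand or lie.
- hold_3_foot (a point): Underside centre of its T-foot, 80 mm below and 6 mm to +x of hold_3_grip; 12 mm above the bench on the rail. Flange 26 mm (x) x 50 mm (y) x 6 mm, captive with 2 mm play until all of it is past the rail's open end. Steel arm 18 mm wide, 50 to 58 mm above this point, from the upright to +x, tip 105 mm from here; the rubber pad under its end hovers 2 mm over the cartons.
- carton_1_mid (a point): Centre of a small sealed carton, 68 mm (x) x 52 mm (y) x 56 mm (z, at the start up): half-way up, 28 mm above what it stands on. Packed ones weigh 350 to 510 g, empty ones 65 to 100 g; outside they are alike. There are 3 or 4 cartons; those absent read None from the start.
- carton_2_mid (a point): Centre of a small sealed carton, 68 mm (x) x 52 mm (y) x 56 mm (z, at the start up): half-way up, 28 mm above what it stands on. Packed ones weigh 350 to 510 g, empty ones 65 to 100 g; outside they are alike. There are 3 or 4 cartons; those absent read None from the start.
- carton_3_mid (a point): Centre of a small sealed carton, 68 mm (x) x 52 mm (y) x 56 mm (z, at the start up): half-way up, 28 mm above what it stands on. Packed ones weigh 350 to 510 g, empty ones 65 to 100 g; outside they are alike. There are 3 or 4 cartons; those absent read None from the start.
- carton_4_mid (a point): Centre of a small sealed carton, 68 mm (x) x 52 mm (y) x 56 mm (z, at the start up): half-way up, 28 mm above what it stands on. Packed ones weigh 350 to 510 g, empty ones 65 to 100 g; outside they are alike. There are 3 or 4 cartons; those absent read None from the start.
- crate: Slatted plywood crate, fixed: 116 mm (x) x 240 mm (y) outside, 26 mm high, walls and floor 6 mm; open on top; takes two cartons side by side along y, about 100 mm apart. Origin at the centre of its underside, z up.
- tub: Plain grey plastic tub with solid walls, fixed: 116 mm (x) x 240 mm (y) outside, 26 mm high, walls and floor 4 mm; open on top; takes two cartons side by side along y, about 100 mm apart. Origin at the centre of its underside, z up.
- steel_tray: Shallow steel tray, fixed: 170 mm (x) x 210 mm (y) outside, 22 mm high, walls and floor 3 mm, a small loop handle on each y side; open on top. Room for all three hold-downs side by side along y about 65 mm apart, arms along x. Origin at the centre of its underside, z up.
- tape_roll: Bystander: roll of brown tape lying flat, 100 mm across, 48 mm high. Origin under its centre.
- label_roll: Bystander: roll of labels lying flat, 72 mm across, 30 mm high. Origin under its centre.
- glue_bottle: Bystander: white glue bottle, 54 mm across, 150 mm high. Origin under its centre.
- marker: Bystander: marker pen lying along its x, 120 mm long. Origin under its centre.
- cutter: Bystander: box cutter lying along its x, 170 mm long with its blade. Origin under its centre.
- stapler: Bystander: black stapler, 125 mm long along its x, 50 mm high. Origin under its centre.
- tape_gun: Bystander: desk tape dispenser, 120 mm long along its x, 90 mm high. Origin under its roll.
Things that resemble listed ones, but are neither listed nor needed, are in the scene too. What is shaped like the part that bears carton_2_mid but green or turquoise is not meant. What is shaped like the part that bears carton_3_mid but blue is not meant.

How it is judged:
By the outcome, as a careful person would: the job done as asked, in the order asked, and still so for the second after the job is handed in, with the robot touching nothing.
Of carton_1, carton_2, carton_3, carton_4 only 3 to 4 are there at a start; the rules pass over those that are not, and their reading is None.
At some moment in a run one of carton_1, carton_2, carton_3, carton_4 may be knocked a few centimetres aside while the robot is not near it.
Once in a run the grip may slacken for a moment while it holds something.
It also fails if it takes over 210 s, if anything falls off the work surface, if the arm or the gripper's body presses on something with over 40 N, if the wrist force passes 120 N, or if a joint passes its speed limit or range.

## Working session

There is one attempt and no reset: what is moved stays moved. The work goes in short steps, Python scripts to look and compute and a tool call to move; the robot and the scene stay as the last step left them, time stands still between calls to the robot, and variables do not carry over. Pictures are saved under pics/ and viewed, at most 14 in all, crops included, and the job is handed in when it is done.

Besides the shell and the picture viewer there is one more tool, called in YAML: its name, and indented under it one key for each argument. step_arm: Moves the arm, as the interface text tells. Its arguments: {"type":"object","properties":{"moves":{"type":"array","items":{"type":"array","items":{"type":"array","items":{"type":"number"}}}}},"required":["moves"]}

```bash
ls; mkdir -p pics; cat > h.py <<'E'
import numpy as np, cv2, json
from workcell import sense, snapshot, hand_in, hold_point_z
def grab(name,tag):
    s=snapshot(name); np.savez(f'{tag}.npz',**{k:np.asarray(v) for k,v in s.items()})
    cv2.imwrite(f'pics/{tag}.png',cv2.resize(s['image'][:,:,::-1],(800,600),interpolation=cv2.INTER_CUBIC)); return s
def load(tag): return dict(np.load(f'{tag}.npz'))
def ray(s,u,v):
    d=np.array([(u-s['cx'])/s['fx'],(v-s['cy'])/s['fy'],1.]); T=s['T']; return T[:3,3],T[:3,:3]@d
def plane(s,u,v,z):
    o,d=ray(s,u,v); return o+d*(z-o[2])/d[2]
def cloud(s):
    v,u=np.mgrid[:384,:512]; D=s['depth']
    P=np.stack([(u-s['cx'])/s['fx']*D,(v-s['cy'])/s['fy']*D,D],-1)
    W=P@s['T'][:3,:3].T+s['T'][:3,3]; W[D==0]=np.nan; return W
E
python3 - <<'E'
from h import *
for n in ('top','side'):
    s=grab(n,n+'0'); print(n,s['fx'],s['cx'],s['cy'],np.round(s['T'],3).tolist())
print(sense(),hold_point_z)
E
```

```text
pics
top 481.0034990487309 247.26931119358994 191.02823429539274 [[0.022, -0.99, 0.138, 0.306], [-1.0, -0.021, 0.012, -0.037], [-0.009, -0.138, -0.99, 1.46], [0.0, 0.0, 0.0, 1.0]]
side 376.51260328816664 256.83224393925553 196.49686884840932 [[0.873, -0.319, 0.369, 0.134], [-0.487, -0.602, 0.632, -0.692], [0.02, -0.732, -0.681, 0.806], [0.0, 0.0, 0.0, 1.0]]
{'time': 0.1, 'joints': array([-1.21249104,  0.59206746,  0.04828386,  1.60972231, -0.03328012,
        0.94269878, -0.03366999]), 'joint_vel': array([ 1.50410272e-05, -3.58556369e-03,  2.85932028e-04, -3.36461559e-03,
        1.20887829e-03, -1.71955291e-03, -2.14307583e-04]), 'joint_efforts': array([ 4.41128781e-03, -5.50000191e+01,  1.55293442e+00, -1.98825628e+01,
        9.70335910e-03,  3.85324078e-03, -8.76947922e-06]), 'eef_pos': array([0.31617966, 0.65157389, 0.23021522]), 'orientation': array([-1.73622424e-04,  2.23918690e-01,  9.74607268e-01, -1.03144272e-03]), 'force': array([-0.1373409 , -1.02244129,  1.10262639]), 'ft_torque': array([-0.02086001, -0.0460751 ,  0.06616785]), 'finger_force': 0.0, 'opening': 0.08540403220916493} 0.0187
```

View pics/top0.png

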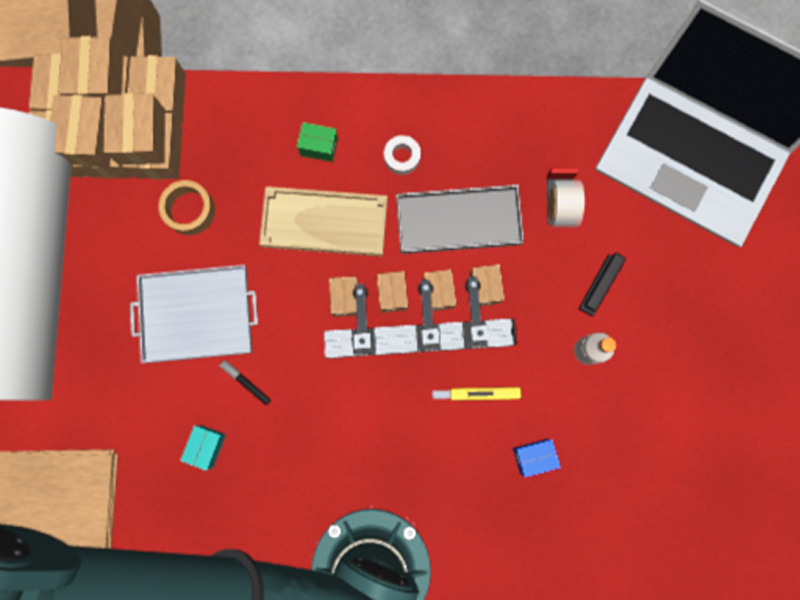

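View pics/side0.png

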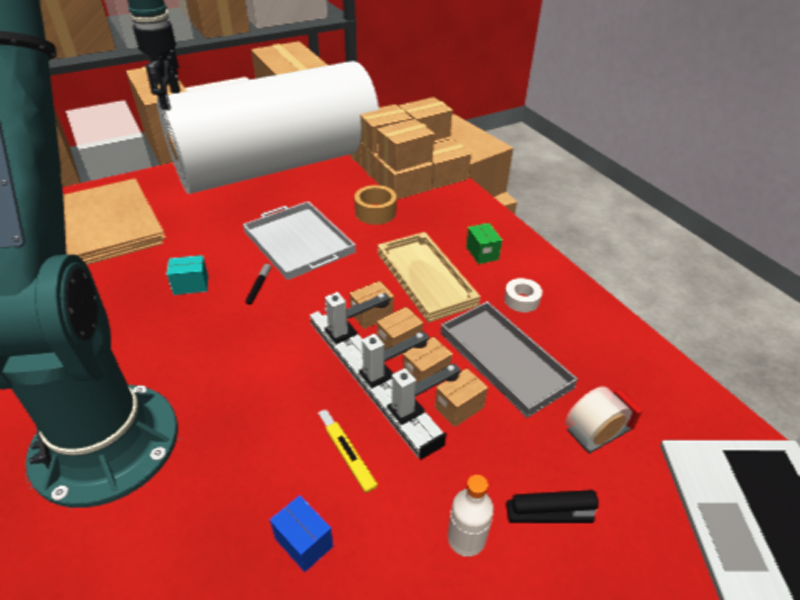

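The top view (800×600 px) shows:
- Four cartons at (343,295), (392,291), (440,289) and (487,284).
- Hold-down uprights at (362,341), (430,337) and (480,333).
- The rail's black cap at (514,332) and its open end at (325,344).
- The crate at (323,220), tub at (460,218) and steel tray at (195,313).

The carton lookalikes are green (317,140), turquoise (202,447) and blue (538,457). None of them is meant: the four brown cartons in the row beside the rail match the description.

```bash
cat > meas.py <<'E'
from h import *
s=load('top0'); W=cloud(s); im=s['image']
def reg(u0,v0,u1,v1,z0,z1):   # 800x600 px box
    m=np.zeros((384,512),bool); m[int(v0*.64):int(v1*.64),int(u0*.64):int(u1*.64)]=1
    return m&(W[...,2]>z0)&(W[...,2]<z1)
def rect(n,m):
    p=W[m]; r=cv2.minAreaRect((p[:,:2]*1000).astype(np.float32)); print(n,m.sum(),np.round(p[:,2].mean(),4),np.round(r[0],1),np.round(r[1],1),round(r[2],1))
rect('bench',reg(400,400,430,430,-.05,.05))
rect('rail',reg(315,310,525,365,.015,.040))
for i,u in enumerate((343,392,440,487)): rect('carton%d'%i,reg(u-24,262,u+22,318,.045,.062))
for i,u in enumerate((362,430,480)): rect('up%d'%i,reg(u-25,315,u+25,360,.10,.125)); rect('arm%d'%i,reg(u-25,265,u+25,360,.064,.085))
rect('crate',reg(250,175,391,262,.015,.04)); rect('tub',reg(392,175,530,262,.015,.04)); rect('tray',reg(134,255,252,370,.012,.035)); rect('trayall',reg(134,255,252,370,-.01,.035))
rect('cratef',reg(250,175,391,262,.003,.012));rect('tubf',reg(392,175,530,262,.002,.012))
E
python3 meas.py
```

```text
bench 359 -0.0003 [287.5 -78.8] [53.6 54.5] 1.2
rail 1342 0.0273 [447.8 -84.6] [ 84.1 365.7] 5.1
carton0 373 0.0553 [506.3  61.3] [68.4 50.8] 1.4
carton1 400 0.0554 [516.7 -20.7] [68.6 73.4] 7.6
carton2 357 0.0555 [ 521.1 -113.9] [68.4 69.3] 9.4
carton3 367 0.0558 [ 532.8 -204. ] [68.1 69.7] 8.5
up0 102 0.1141 [416.5  20.6] [26.9 28.6] 8.6
arm0 209 0.0699 [465.2  26.5] [122.5  46. ] 16.4
up1 106 0.1135 [ 427.  -101.2] [25.9 28.5] 1.4
arm1 208 0.0701 [ 483.9 -108.8] [138.4  49.2] 3.5
up2 109 0.1143 [ 434.4 -190. ] [26.  29.8] 1.3
arm2 212 0.0702 [ 483.7 -186.9] [124.8  26.7] 1.8
crate 630 0.0246 [658.5 106.7] [240.9 118.8] 87.0
tub 421 0.0238 [ 667.9 -160. ] [118.9 239.9] 5.7
tray 444 0.0195 [461.1 355.1] [197.3 230.3] 4.7
trayall 5521 0.0028 [478.9 361.3] [225.  243.1] 1.5
cratef 2024 0.0063 [670.6 117.3] [173. 279.] 1.2
tubf 2238 0.0051 [ 676.3 -162.6] [173.3 274.7] 1.2
```

```bash
python3 - <<'E'
from h import *
a=load('top0')['image'][150:245,190:345,::-1]; b=load('side0')['image'][150:310,180:400,::-1]
cv2.imwrite('pics/crop0.png',np.vstack([cv2.resize(a,(620,300)),cv2.resize(b,(620,300*620//620))]))
E
```

```text
(no output)
```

View pics/crop0.png

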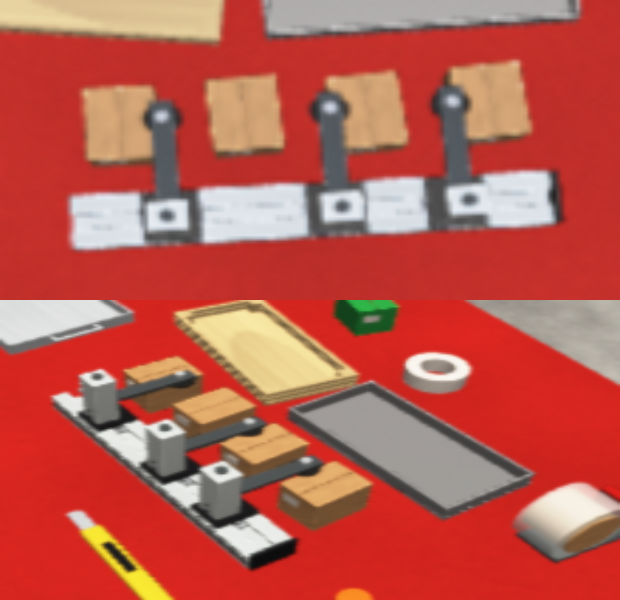

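The crop confirms the four brown cartons in the row beside the rail and the three hold-downs on it. Next I fit the rail frame and the box corners.

```bash
cat > meas2.py <<'E'
exec(open('meas.py').read().split("rect('bench'")[0])
a=np.radians(4.9); ex=np.array([np.cos(a),np.sin(a)]); ey=np.array([-np.sin(a),np.cos(a)])
R=lambda p:np.stack([p[:,:2]@ex,p[:,:2]@ey],1)*1000
p=R(W[reg(315,315,525,365,.018,.037)]); 
low=p[np.abs(p[:,0]-np.median(p[:,0]))<26]; print('rail x',np.percentile(p[:,0],[1,5,50,95]),'y',low[:,1].min(),low[:,1].max())
for i,u in enumerate((362,430,480)):
    q=R(W[reg(u-25,315,u+25,360,.10,.125)]); print('up',i,q.min(0),q.max(0))
for i,u in enumerate((343,392,440,487)):
    q=W[reg(u-24,262,u+22,318,.049,.060)]; 
    m=reg(u-24,262,u+22,318,.049,.060)&(im[...,0]>im[...,2]*1.3); m=cv2.morphologyEx(m.astype(np.uint8),cv2.MORPH_OPEN,np.ones((3,3)))>0
    q=W[m]; r=cv2.minAreaRect((q[:,:2]*1000).astype(np.float32)); print('carton',i,np.round(r[0],1),np.round(r[1],1),round(r[2],1), np.round(R(q).min(0)),np.round(R(q).max(0)))
# boxes: not-red mask contours
hsv=cv2.cvtColor(im,cv2.COLOR_RGB2HSV); nr=((hsv[...,1]<150)|((hsv[...,0]>10)&(hsv[...,0]<170))).astype(np.uint8)
for n,(u0,v0,u1,v1),h in (('crate',(255,180,391,260),.026),('tub',(393,178,528,258),.026),('tray',(143,255,246,370),.022)):
    m=np.zeros_like(nr); sl=np.s_[int(v0*.64):int(v1*.64),int(u0*.64):int(u1*.64)]; m[sl]=nr[sl]
    c=max(cv2.findContours(m,0,2)[0],key=cv2.contourArea)[:,0]
    w=np.array([plane(s,u,v,h)[:2]*1000 for u,v in c],np.float32); r=cv2.minAreaRect(w); print(n,np.round(r[0],1),np.round(r[1],1),round(r[2],1))
print([np.round(plane(s,u*.64,v*.64,.022)[:2]*1000) for u,v in((138,275),(245,266),(251,352),(142,361))])
E
python3 meas2.py
```

```text
rail x [397.81735724 398.86984065 417.36372452 445.94642435] y -305.4889432505441 60.20811243681104
up 0 [403.59754037 -29.80324895] [ 4.29591508e+02 -3.84218213e-02]
up 1 [ 403.86579119 -152.26541353] [ 430.02507151 -122.81819757]
up 2 [ 404.09874113 -241.92387032] [ 430.33213406 -211.68618402]
carton 0 [507.2  61.2] [66.6 50.6] 1.4 [477. -10.] [545.  42.]
carton 1 [518.5 -31.4] [68.1 51.9] 7.0 [ 480. -102.] [549. -49.]
carton 2 [ 523.5 -126.6] [69.7 44.2] 13.6 [ 477. -192.] [ 546. -145.]
carton 3 [ 535.4 -214.3] [67.3 50.4] 12.9 [ 481. -284.] [ 549. -231.]
crate [658.4 107.2] [242.5 122.5] 86.6
tub [ 667.8 -159.1] [122.3 242.9] 5.6
tray [471.4 351.4] [176.1 206.3] 6.5
[array([543., 464.]), array([565., 256.]), array([398., 236.]), array([376., 445.])]
```

step_arm:
  moves:
    - [[-0.122, -0.199, -0.02, 0, 0, -10, -1], [-0.122, -0.199, -0.02, 0, 0, -20, -1], [-0.122, -0.199, -0.02, 0, 0, -30.8, -1], [-0.122, -0.199, -0.02, 0, 0, -30.8, -1], [-0.366, -0.524, 0.0, 0, 0, -30.8, -1], [-0.366, -0.524, 0.0, 0, 0, -30.8, -1], [-0.366, -0.524, 0.0, 0, 0, -30.8, -1], [-0.366, -0.524, 0.0, 0, 0, -30.8, -1], [-0.366, -0.524, 0.04, 0, 0, -30.8, -1], [-0.366, -0.524, 0.08, 0, 0, -30.8, -1], [-0.366, -0.524, 0.08, 0, 0, -30.8, -1], [-0.366, -0.524, 0.08, 0, 0, -30.8, -1], [-0.366, -0.524, 0.08, 0, 0, -30.8, -1], [-0.366, -0.524, 0.08, 0, 0, -30.8, -1]]

```text
time: 1.85
eef_pos: [0.4175, 0.0225, 0.1519]
orientation: [0.001, -0.044, 0.999, 0.0]
force: [-0.0, 0.4, 1.0]
opening: 0.0854
finger_force: 0.0
```

```bash
cat > st.py <<'E'
from h import *
from scipy.spatial.transform import Rotation as Ro
def st(q=0):
    s=sense(); a=np.radians(4.9); c,si=np.cos(a),np.sin(a); x,y,z=s['eef_pos']*1000; w,i,j,k=s['orientation']; M=Ro.from_quat([i,j,k,w]).as_matrix()
    print('t %.1f rail x %.1f y %.1f z %.1f'%(s['time'],c*x+si*y,-si*x+c*y,z),'yaw(tool y-90) %.2f'%(np.degrees(np.arctan2(M[1,1],M[0,1]))-90),'tilt',np.round(M[:2,2],3),'F',np.round(s['force'],1),'T',np.round(s['ft_torque'],2),'open %.4f ff %.1f'%(s['opening'],s['finger_force']),'j',np.round(s['joints'],2) if q else '')
if __name__=='__main__': st(1)
E
python3 st.py
```

```text
t 1.9 rail x 417.9 y -13.2 z 151.9 yaw(tool y-90) 5.07 tilt [0.002 0.001] F [-0.   0.4  1. ] T [-0.01 -0.02 -0.06] open 0.0854 ff 0.0 j [-0.2   0.35  0.04  2.35 -0.04  0.44  1.54]
```

step_arm:
  moves:
    - [[0.0, -0.0015, 0.04, 0, 0, 0.2, -1], [0.0, -0.0015, 0.079, 0, 0, 0.2, -1], [0.0, -0.0015, 0.079, 0, 0, 0.2, -1], [0.0, -0.0015, 0.079, 0, 0, 0.2, -1], [0.0, -0.0015, 0.079, 0, 0, 0.2, 1], [0.0, -0.0015, 0.079, 0, 0, 0.2, 1], [0.0, -0.0015, 0.079, 0, 0, 0.2, 1], [0.0, -0.0015, 0.079, 0, 0, 0.2, 1], [0.0, -0.0015, 0.079, 0, 0, 0.2, 1], [0.0, -0.0015, 0.079, 0, 0, 0.2, 1]]

```text
time: 3.1
eef_pos: [0.4176, 0.0202, 0.0728]
orientation: [0.001, -0.041, 0.999, 0.0]
force: [-0.8, 3.2, 6.8]
opening: 0.0293
finger_force: 64.9
```

```bash
python3 st.py
```

```text
t 3.1 rail x 417.8 y -15.5 z 72.8 yaw(tool y-90) 4.76 tilt [0.001 0.001] F [-0.8  3.2  6.8] T [0.49 0.09 0.01] open 0.0293 ff 64.9 j [-0.17  0.52  0.02  2.39 -0.05  0.22  1.55]
```

step_arm:
  moves:
    - [[0, 0.0, -0.0008, 0, 0, 0, 1], [0, 0.012, -0.0008, 0, 0, 0, 1], [0, 0.026, -0.0008, 0, 0, 0, 1], [0, 0.04, -0.0008, 0, 0, 0, 1], [0, 0.054, -0.0008, 0, 0, 0, 1], [0, 0.068, -0.0008, 0, 0, 0, 1], [0, 0.082, -0.0008, 0, 0, 0, 1], [0, 0.096, -0.0008, 0, 0, 0, 1], [0, 0.11, -0.0008, 0, 0, 0, 1], [0, 0.12, -0.0008, 0, 0, 0, 1], [0, 0.12, -0.0008, 0, 0, 0, 1]]

```text
time: 4.47
eef_pos: [0.4074, 0.1401, 0.0731]
orientation: [0.0, -0.042, 0.999, 0.0]
force: [-0.4, 0.2, -2.2]
opening: 0.0293
finger_force: 62.8
```

```bash
python3 - <<'E'
from st import *; st()
s=grab('side','side1')
E
```

```text
t 4.5 rail x 417.9 y 104.8 z 73.1 yaw(tool y-90) 4.81 tilt [0. 0.] F [-0.4  0.2 -2.2] T [-0.07  0.02 -0.04] open 0.0293 ff 62.8 j
```

View pics/side1.png

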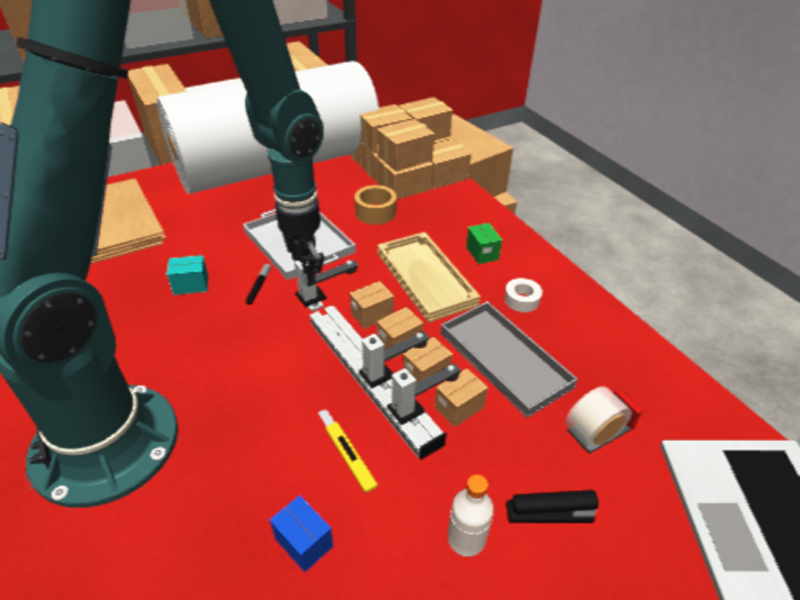

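Hold-down 1 is off the rail at (305,290) and held, reading about 2.2 N of weight. The rest of the scene is undisturbed. I'm taking it to the far +y slot in the tray.

step_arm:
  moves:
    - [[0, 0.0, -0.025, 0, 0, 0, 1], [0, 0.0, -0.05, 0, 0, 0, 1], [-0.005, 0.04, -0.05, 0, 0, 0, 1], [-0.01, 0.09, -0.05, 0, 0, 0, 1], [-0.02, 0.14, -0.05, 0, 0, 0, 1], [-0.028, 0.19, -0.05, 0, 0, 0, 1], [-0.033, 0.24, -0.05, 0, 0, 0, 1], [-0.033, 0.27, -0.05, 0, 0, -1, 1], [-0.033, 0.27, -0.05, 0, 0, -1, 1], [-0.033, 0.27, -0.02, 0, 0, -1, 1], [-0.033, 0.27, 0.0, 0, 0, -1, 1], [-0.033, 0.27, 0.006, 0, 0, -1, 1], [-0.033, 0.27, 0.009, 0, 0, -1, 1], [-0.033, 0.27, 0.009, 0, 0, -1, 1]]

```text
time: 6.28
eef_pos: [0.4185, 0.4106, 0.0646]
orientation: [0.0, -0.049, 0.999, 0.0]
force: [0.4, -0.8, -1.5]
opening: 0.0294
finger_force: 62.9
```

```bash
python3 st.py
```

```text
t 6.3 rail x 452.1 y 373.4 z 64.6 yaw(tool y-90) 5.67 tilt [0.001 0.   ] F [ 0.4 -0.8 -1.5] T [ 0.01  0.05 -0.04] open 0.0294 ff 62.9 j [-0.94  0.66  0.12  2.03 -0.17  0.46  0.98]
```

step_arm:
  moves:
    - [[0, 0, 0.001, 0, 0, 0, 1], [0, 0, 0.001, 0, 0, 0, -0.15], [0, 0, 0.001, 0, 0, 0, -0.15], [0, 0, 0.001, 0, 0, 0, -0.15], [0, 0, 0.001, 0, 0, 0, -0.15], [0, 0, -0.02, 0, 0, 0, -0.15], [0, 0, -0.055, 0, 0, 0, -0.15], [0, 0, -0.085, 0, 0, 0, -0.15], [0.005, -0.05, -0.085, 0, 0, 1, -1], [0.042, -0.51, -0.085, 0, 0, 1, -1], [0.042, -0.51, -0.085, 0, 0, 1, -1], [0.042, -0.51, -0.085, 0, 0, 1, -1], [0.042, -0.51, -0.085, 0, 0, 1, -1], [0.042, -0.51, -0.085, 0, 0, 1, -1], [0.042, -0.51, -0.085, 0, 0, 1, -1], [0.042, -0.51, -0.085, 0, 0, 1, -1], [0.042, -0.51, -0.085, 0, 0, 1, -1], [0.042, -0.51, -0.085, 0, 0, 1, -1], [0.042, -0.51, -0.085, 0, 0, 1, -1], [0.042, -0.51, -0.085, 0, 0, 1, -1]]

```text
time: 8.78
eef_pos: [0.4271, -0.099, 0.149]
orientation: [-0.0, -0.043, 0.999, 0.0]
force: [-0.1, -0.2, 0.9]
opening: 0.0851
finger_force: 0.0
```

```bash
python3 - <<'E'
from st import *; st()
s=grab('side','side2')
E
```

```text
t 8.8 rail x 417.0 y -135.2 z 149.0 yaw(tool y-90) 4.90 tilt [-0.     0.001] F [-0.1 -0.2  0.9] T [-0.02  0.   -0.01] open 0.0851 ff 0.0 j
```

View pics/side2.png

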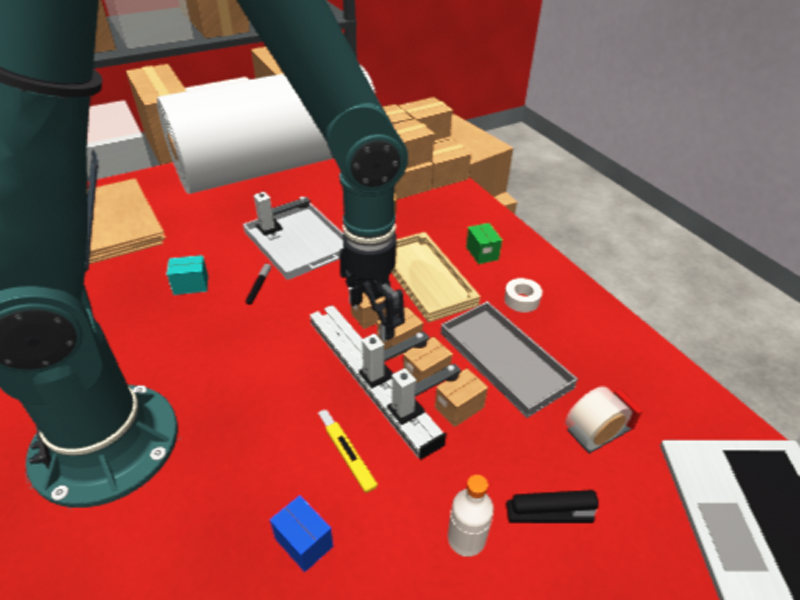

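Hold-down 1 stands in the tray at (268,215), and the gripper is above hold-down 2 at (373,360).

step_arm:
  moves:
    - [[0.0, -0.002, 0.04, 0, 0, 0, -1], [0.0, -0.002, 0.076, 0, 0, 0, -1], [0.0, -0.002, 0.076, 0, 0, 0, -1], [0.0, -0.002, 0.076, 0, 0, 0, -1], [0.0, -0.002, 0.076, 0, 0, 0, 1], [0.0, -0.002, 0.076, 0, 0, 0, 1], [0.0, -0.002, 0.076, 0, 0, 0, 1], [0.0, -0.002, 0.076, 0, 0, 0, 1], [0.0, -0.002, 0.076, 0, 0, 0, 1], [0.0, -0.002, 0.076, 0, 0, 0, 1]]

```text
time: 10.07
eef_pos: [0.4273, -0.1023, 0.0736]
orientation: [0.0, -0.041, 0.999, 0.0]
force: [-0.6, 1.6, 6.8]
opening: 0.029
finger_force: 64.1
```

```bash
python3 st.py
```

```text
t 10.1 rail x 417.0 y -138.5 z 73.6 yaw(tool y-90) 4.74 tilt [0. 0.] F [-0.6  1.6  6.8] T [ 0.3   0.12 -0.04] open 0.0290 ff 64.1 j [ 0.08  0.54  0.07  2.35 -0.14  0.26  1.93]
```

step_arm:
  moves:
    - [[0, 0.0, -0.0008, 0, 0, 0, 1], [0, 0.012, -0.0008, 0, 0, 0, 1], [0, 0.03, -0.0008, 0, 0, 0, 1], [0, 0.048, -0.0008, 0, 0, 0, 1], [0, 0.066, -0.0008, 0, 0, 0, 1], [0, 0.084, -0.0008, 0, 0, 0, 1], [0, 0.102, -0.0008, 0, 0, 0, 1], [0, 0.12, -0.0008, 0, 0, 0, 1], [0, 0.138, -0.0008, 0, 0, 0, 1], [0, 0.156, -0.0008, 0, 0, 0, 1], [0, 0.174, -0.0008, 0, 0, 0, 1], [0, 0.192, -0.0008, 0, 0, 0, 1], [0, 0.21, -0.0008, 0, 0, 0, 1], [0, 0.228, -0.0008, 0, 0, 0, 1], [0, 0.243, -0.0008, 0, 0, 0, 1], [0, 0.243, -0.0008, 0, 0, 0, 1]]

```text
time: 12.08
eef_pos: [0.4066, 0.1411, 0.0736]
orientation: [-0.0, -0.043, 0.999, 0.0]
force: [-0.5, -0.3, -3.0]
opening: 0.0293
finger_force: 62.9
```

```bash
python3 st.py
```

```text
t 12.1 rail x 417.2 y 105.9 z 73.6 yaw(tool y-90) 4.92 tilt [-0.  0.] F [-0.5 -0.3 -3. ] T [ 0.01  0.08 -0.  ] open 0.0293 ff 62.9 j [-0.55  0.54  0.14  2.37 -0.3   0.25  1.53]
```

step_arm:
  moves:
    - [[0, 0.0, -0.025, 0, 0, 0, 1], [0, 0.0, -0.05, 0, 0, 0, 1], [-0.005, 0.04, -0.05, 0, 0, 0, 1], [-0.012, 0.09, -0.05, 0, 0, 0, 1], [-0.024, 0.14, -0.05, 0, 0, 0, 1], [-0.034, 0.185, -0.05, 0, 0, -1, 1], [-0.034, 0.2035, -0.05, 0, 0, -1, 1], [-0.034, 0.2035, -0.05, 0, 0, -1, 1], [-0.034, 0.2035, -0.02, 0, 0, -1, 1], [-0.034, 0.2035, 0.0, 0, 0, -1, 1], [-0.034, 0.2035, 0.006, 0, 0, -1, 1], [-0.034, 0.2035, 0.0095, 0, 0, -1, 1], [-0.034, 0.2035, 0.0095, 0, 0, -1, 1]]

```text
time: 13.7
eef_pos: [0.4249, 0.3443, 0.065]
orientation: [0.0, -0.049, 0.999, 0.0]
force: [-0.5, -0.4, -2.9]
opening: 0.029
finger_force: 62.9
```

```bash
python3 st.py
```

```text
t 13.7 rail x 452.7 y 306.8 z 65.0 yaw(tool y-90) 5.64 tilt [0.001 0.   ] F [-0.5 -0.4 -2.9] T [0.02 0.01 0.  ] open 0.0290 ff 62.9 j [-0.92  0.64  0.22  2.13 -0.32  0.41  1.22]
```

step_arm:
  moves:
    - [[0, 0, 0.0012, 0, 0, 0, 1], [0, 0, 0.0012, 0, 0, 0, -0.1], [0, 0, 0.0012, 0, 0, 0, -0.1], [0, 0, 0.0012, 0, 0, 0, -0.1], [0, 0, 0.0012, 0, 0, 0, -0.1], [0, 0, -0.02, 0, 0, 0, -0.1], [0, 0, -0.055, 0, 0, 0, -0.1], [0, 0, -0.085, 0, 0, 0, -0.1], [0.005, -0.05, -0.085, 0, 0, 1, -1], [0.042, -0.534, -0.085, 0, 0, 1, -1], [0.042, -0.534, -0.085, 0, 0, 1, -1], [0.042, -0.534, -0.085, 0, 0, 1, -1], [0.042, -0.534, -0.085, 0, 0, 1, -1], [0.042, -0.534, -0.085, 0, 0, 1, -1], [0.042, -0.534, -0.085, 0, 0, 1, -1], [0.042, -0.534, -0.085, 0, 0, 1, -1], [0.042, -0.534, -0.085, 0, 0, 1, -1], [0.042, -0.534, -0.085, 0, 0, 1, -1], [0.042, -0.534, -0.085, 0, 0, 1, -1], [0.042, -0.534, -0.085, 0, 0, 1, -1]]

```text
time: 16.2
eef_pos: [0.4357, -0.1885, 0.1492]
orientation: [-0.0, -0.043, 0.999, 0.001]
force: [0.0, -0.6, 0.0]
opening: 0.0853
finger_force: 0.0
```

```bash
python3 st.py; python3 - <<'E'
from h import *
s=grab('top','top2'); W=cloud(s)
W2=W.reshape(-1,3); a=np.radians(4.9)
x=W2[:,0]*np.cos(a)+W2[:,1]*np.sin(a); y=-W2[:,0]*np.sin(a)+W2[:,1]*np.cos(a)
m=(W2[:,2]>.085)&(W2[:,2]<.12)&(y>.2)&(x>.38)&(x<.5)&(y<.45)
for c in (.245,.31,.375):
    k=m&(abs(y-c)<.033); print(k.sum(), x[k].mean() if k.any() else 0,y[k].mean() if k.any() else 0,W2[k,2].max() if k.any() else 0)
E
```

```text
t 16.2 rail x 418.0 y -225.1 z 149.2 yaw(tool y-90) 4.89 tilt [-0.001  0.001] F [ 0.  -0.6  0. ] T [0.03 0.03 0.02] open 0.0853 ff 0.0 j [ 0.12  0.42  0.25  2.24 -0.21  0.5   2.19]
0 0 0 0
116 0.45222165976105266 0.30298126227724576 0.1128231841300158
120 0.4503163932035472 0.36951632215172137 0.11424303610324804
```

```bash
python3 - <<'E'
from h import *
s=load('top2'); W=cloud(s); W2=W.reshape(-1,3); a=np.radians(4.9)
x=W2[:,0]*np.cos(a)+W2[:,1]*np.sin(a); y=-W2[:,0]*np.sin(a)+W2[:,1]*np.cos(a)
for c in (.303,.3695):
    k=(abs(y-c)<.01)&(abs(x-.451)<.008)&(W2[:,2]>.05); print(np.percentile(W2[k,2],[5,50,95]))
k=(abs(y-.25)<.02)&(abs(x-.5)<.04); print(np.percentile(W2[k,2],[5,50,95]))
im=s['image'][150:250,70:220,::-1]; a=cv2.resize(im,(600,400),interpolation=cv2.INTER_CUBIC); cv2.imwrite('pics/c2.png',a)
E
```

```text
[0.09980037 0.10563199 0.1098419 ]
[0.10091025 0.10536213 0.11169446]
[-0.00251119  0.00220095  0.00687825]
```

View pics/c2.png

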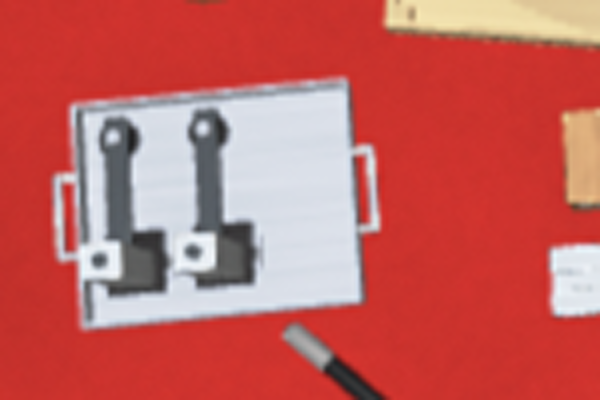

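The crop shows hold-downs 1 and 2 standing level in the tray at (105,260) and (200,250), with tops at 105 mm as they should be. Now hold-down 3.

step_arm:
  moves:
    - [[0.0, -0.0015, 0.04, 0, 0, 0, -1], [0.0, -0.0015, 0.076, 0, 0, 0, -1], [0.0, -0.0015, 0.076, 0, 0, 0, -1], [0.0, -0.0015, 0.076, 0, 0, 0, -1], [0.0, -0.0015, 0.076, 0, 0, 0, 1], [0.0, -0.0015, 0.076, 0, 0, 0, 1], [0.0, -0.0015, 0.076, 0, 0, 0, 1], [0.0, -0.0015, 0.076, 0, 0, 0, 1], [0.0, -0.0015, 0.076, 0, 0, 0, 1], [0.0, -0.0015, 0.076, 0, 0, 0, 1]]

```text
time: 17.5
eef_pos: [0.4358, -0.1914, 0.0739]
orientation: [0.0, -0.041, 0.999, 0.0]
force: [-1.2, 1.8, 6.0]
opening: 0.0294
finger_force: 65.2
```

```bash
python3 st.py
```

```text
t 17.5 rail x 417.9 y -227.9 z 73.9 yaw(tool y-90) 4.73 tilt [0.    0.001] F [-1.2  1.8  6. ] T [ 0.4   0.17 -0.  ] open 0.0294 ff 65.2 j [ 0.2   0.56  0.16  2.27 -0.28  0.32  2.26]
```

step_arm:
  moves:
    - [[0, 0.0, -0.0008, 0, 0, 0, 1], [0, 0.012, -0.0008, 0, 0, 0, 1], [0, 0.03, -0.0008, 0, 0, 0, 1], [0, 0.048, -0.0008, 0, 0, 0, 1], [0, 0.066, -0.0008, 0, 0, 0, 1], [0, 0.084, -0.0008, 0, 0, 0, 1], [0, 0.104, -0.0008, 0, 0, 0, 1], [0, 0.124, -0.0008, 0, 0, 0, 1], [0, 0.144, -0.0008, 0, 0, 0, 1], [0, 0.164, -0.0008, 0, 0, 0, 1], [0, 0.184, -0.0008, 0, 0, 0, 1], [0, 0.204, -0.0008, 0, 0, 0, 1], [0, 0.224, -0.0008, 0, 0, 0, 1], [0, 0.244, -0.0008, 0, 0, 0, 1], [0, 0.264, -0.0008, 0, 0, 0, 1], [0, 0.284, -0.0008, 0, 0, 0, 1], [0, 0.304, -0.0008, 0, 0, 0, 1], [0, 0.322, -0.0008, 0, 0, 0, 1], [0, 0.333, -0.0008, 0, 0, 0, 1], [0, 0.333, -0.0008, 0, 0, 0, 1]]

```text
time: 20.0
eef_pos: [0.4079, 0.1411, 0.0741]
orientation: [-0.0, -0.042, 0.999, 0.0]
force: [-0.5, -1.4, -2.6]
opening: 0.0296
finger_force: 64.1
```

```bash
python3 st.py
```

```text
t 20.0 rail x 418.5 y 105.8 z 74.1 yaw(tool y-90) 4.87 tilt [-0.  0.] F [-0.5 -1.4 -2.6] T [-0.04 -0.03 -0.01] open 0.0296 ff 64.1 j [-0.62  0.55  0.24  2.37 -0.49  0.27  1.72]
```

step_arm:
  moves:
    - [[0, 0.0, -0.025, 0, 0, 0, 1], [0, 0.0, -0.05, 0, 0, 0, 1], [-0.005, 0.03, -0.05, 0, 0, 0, 1], [-0.017, 0.07, -0.05, 0, 0, 0, 1], [-0.028, 0.11, -0.05, 0, 0, 0, 1], [-0.033, 0.136, -0.05, 0, 0, -1, 1], [-0.033, 0.136, -0.05, 0, 0, -1, 1], [-0.033, 0.136, -0.05, 0, 0, -1, 1], [-0.033, 0.136, -0.02, 0, 0, -1, 1], [-0.033, 0.136, 0.0, 0, 0, -1, 1], [-0.033, 0.136, 0.006, 0, 0, -1, 1], [-0.033, 0.136, 0.0095, 0, 0, -1, 1], [-0.033, 0.136, 0.0095, 0, 0, -1, 1]]

```text
time: 21.62
eef_pos: [0.4306, 0.2776, 0.0653]
orientation: [0.0, -0.049, 0.999, 0.0]
force: [0.1, 0.3, -3.6]
opening: 0.0291
finger_force: 64.2
```

```bash
python3 st.py
```

```text
t 21.6 rail x 452.8 y 239.8 z 65.3 yaw(tool y-90) 5.65 tilt [0.001 0.   ] F [ 0.1  0.3 -3.6] T [ 0.05 -0.01  0.  ] open 0.0291 ff 64.2 j [-0.89  0.62  0.31  2.2  -0.5   0.38  1.5 ]
```

step_arm:
  moves:
    - [[0, 0, 0.0015, 0, 0, 0, 1], [0, 0, 0.0015, 0, 0, 0, -0.1], [0, 0, 0.0015, 0, 0, 0, -0.1], [0, 0, 0.0015, 0, 0, 0, -0.1], [0, 0, 0.0015, 0, 0, 0, -0.1], [0, 0, -0.02, 0, 0, 0, -0.1], [0, 0, -0.055, 0, 0, 0, -0.1], [0, 0, -0.1, 0, 0, 0, -0.1], [0, 0, -0.1, 0, 0, 1, -1], [0, 0, -0.1, 0, 0, 1, -1]]

```text
time: 22.88
eef_pos: [0.4296, 0.2782, 0.1643]
orientation: [-0.0, -0.041, 0.999, -0.0]
force: [0.7, -0.2, -0.5]
opening: 0.0806
finger_force: 0.0
```

```bash
python3 st.py; cat > cart.py <<'E'
from h import *
import sys
def cartons(tag,show=1):
    s=grab('top',tag); W=cloud(s); im=s['image'].astype(int); hsv=cv2.cvtColor(s['image'],cv2.COLOR_RGB2HSV)
    # cartons' tops: brown, z 0.05..0.06 (bench) up to .065 in boxes
    m=(W[...,2]>.042)&(W[...,2]<.075)&(hsv[...,1]<170)&(hsv[...,0]>8)&(hsv[...,0]<25)&(W[...,0]>.4)&(W[...,0]<.78)&(W[...,1]<.3)&(W[...,1]>-.4)
    m=cv2.morphologyEx(m.astype(np.uint8),cv2.MORPH_OPEN,np.ones((3,3)))
    a=np.radians(4.9)
    for c in sorted(cv2.findContours(m,0,2)[0],key=lambda c:c[:,0,0].mean()):
        if cv2.contourArea(c)<120: continue
        k=cv2.drawContours(np.zeros((384,512),np.uint8),[c],-1,1,-1)>0; zt=np.nanmedian(W[k][:,2])
        h=.056 if zt<.059 else .0615
        w=np.array([plane(s,u,v,h)[:2]*1000 for u,v in c[:,0]],np.float32); (cx,cy),(w1,h1),an=cv2.minAreaRect(w)
        if w1<h1: w1,h1,an=h1,w1,an-90
        print('px',c[:,0].mean(0).round(),'ztop %.4f'%zt,'world %.1f %.1f'%(cx,cy),'size %.0f %.0f ang %.1f'%(w1,h1,an),'rail %.1f %.1f'%(cx*np.cos(a)+cy*np.sin(a),-cx*np.sin(a)+cy*np.cos(a)))
if __name__=='__main__': cartons(sys.argv[1])
E
python3 cart.py top3
```

```text
t 22.9 rail x 451.8 y 240.5 z 164.3 yaw(tool y-90) 4.73 tilt [-0.001 -0.   ] F [ 0.7 -0.2 -0.5] T [-0.02  0.05 -0.01] open 0.0806 ff 0.0 j [-1.02  0.47  0.48  2.16 -0.38  0.6   1.39]
px [217. 191.] ztop 0.0557 world 505.6 61.1 size 69 50 ang 1.6 rail 508.9 17.7
px [250. 188.] ztop 0.0557 world 517.5 -31.2 size 69 51 ang 7.0 rail 512.9 -75.3
px [282. 184.] ztop 0.0554 world 522.1 -121.4 size 69 52 ang 7.9 rail 509.8 -165.5
px [313. 183.] ztop 0.0556 world 533.3 -211.0 size 69 53 ang 8.4 rail 513.4 -255.8
```

View pics/top3.png

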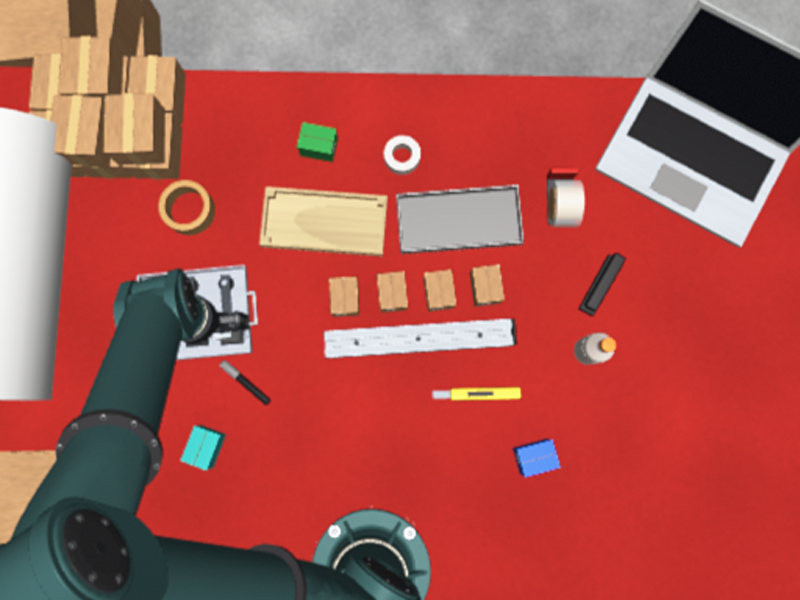

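All four cartons stand clear in the row at (343,296), (392,291), (440,288) and (487,285). The rail is empty and the hold-downs are in the tray. I start with the +y carton.

step_arm:
  moves:
    - [[-0.015, -0.05, 0.0, 0, 0, 0, -0.6], [-0.03, -0.11, 0.0, 0, 0, 1, -0.6], [-0.045, -0.17, 0.0, 0, 0, 2, -0.6], [-0.057, -0.223, 0.0, 0, 0, 3, -0.6], [-0.057, -0.223, 0.03, 0, 0, 3, -0.6], [-0.057, -0.223, 0.08, 0, 0, 3, -0.6], [-0.057, -0.223, 0.12, 0, 0, 3, -0.6], [-0.057, -0.223, 0.154, 0, 0, 3, -0.6], [-0.057, -0.223, 0.154, 0, 0, 3, -0.6], [-0.057, -0.223, 0.154, 0, 0, 3, -0.6], [-0.057, -0.223, 0.154, 0, 0, 3, 1], [-0.057, -0.223, 0.154, 0, 0, 3, 1], [-0.057, -0.223, 0.154, 0, 0, 3, 1], [-0.057, -0.223, 0.154, 0, 0, 3, 1]]

```text
time: 24.68
eef_pos: [0.5061, 0.0615, 0.0122]
orientation: [0.001, -0.015, 1.0, 0.001]
force: [-0.2, 2.6, 6.7]
opening: 0.0515
finger_force: 63.2
```

```bash
python3 st.py
```

```text
t 24.7 rail x 509.5 y 18.0 z 12.2 yaw(tool y-90) 1.78 tilt [0.002 0.001] F [-0.2  2.6  6.7] T [0.21 0.17 0.08] open 0.0515 ff 63.2 j [-0.36  0.71  0.21  2.22 -0.57  0.26  1.96]
```

step_arm:
  moves:
    - [[0, 0, -0.02, 0, 0, 0, 1], [0, 0, -0.05, 0, 0, 0, 1], [0, 0, -0.08, 0, 0, 0, 1], [0, 0, -0.08, 0, 0, 0, 1], [0, 0, -0.08, 0, 0, 0, 1], [0, 0, -0.08, 0, 0, 0, 1], [0, 0, -0.08, 0, 0, 0, 1]]

```text
time: 25.55
eef_pos: [0.5047, 0.0604, 0.0898]
orientation: [-0.001, -0.015, 1.0, -0.0]
force: [0.1, -0.8, -5.1]
opening: 0.0513
finger_force: 64.2
```

```bash
cat > heft.py <<'E'
from st import *
f=[]
for i in range(5): snapshot('side'); f.append(sense()['force'][2])
print('Fz',np.round(f,2),'mean %.2f'%np.mean(f)); st()
E
python3 heft.py
```

```text
Fz [-4.49 -4.3  -4.07 -4.43 -5.04] mean -4.46
t 25.8 rail x 508.6 y 17.1 z 90.5 yaw(tool y-90) 1.70 tilt [-0. -0.] F [ 0.3  0.  -5. ] T [ 0.   -0.02 -0.  ] open 0.0515 ff 64.2 j
```

Heavy, about 455 g, so it goes in the crate's +y slot.

step_arm:
  moves:
    - [[-0.04, 0.023, 0, 0, 0, 2, 1], [-0.085, 0.048, 0, 0, 0, 4, 1], [-0.125, 0.072, 0, 0, 0, 5.1, 1], [-0.159, 0.092, 0, 0, 0, 5.1, 1], [-0.159, 0.092, 0, 0, 0, 5.1, 1], [-0.159, 0.092, 0.025, 0, 0, 5.1, 1], [-0.159, 0.092, 0.05, 0, 0, 5.1, 1], [-0.159, 0.092, 0.063, 0, 0, 5.1, 1], [-0.159, 0.092, 0.071, 0, 0, 5.1, 1], [-0.159, 0.092, 0.071, 0, 0, 5.1, 1]]

```text
time: 27.05
eef_pos: [0.6616, 0.1572, 0.0198]
orientation: [0.0, 0.03, 1.0, -0.0]
force: [-0.4, 0.2, -4.9]
opening: 0.0516
finger_force: 64.2
```

```bash
python3 st.py
```

```text
t 27.1 rail x 672.6 y 100.1 z 19.8 yaw(tool y-90) -3.40 tilt [ 0. -0.] F [-0.4  0.2 -4.9] T [ 0.01  0.02 -0.06] open 0.0516 ff 64.2 j [-0.56  0.84  0.39  1.83 -0.55  0.58  1.7 ]
```

step_arm:
  moves:
    - [[0, 0, 0.0015, 0, 0, 0, 1], [0, 0, 0.0015, 0, 0, 0, -0.6], [0, 0, 0.0015, 0, 0, 0, -0.6], [0, 0, 0.0015, 0, 0, 0, -0.6], [0, 0, 0.0015, 0, 0, 0, -0.6], [0, 0, -0.025, 0, 0, 0, -0.6], [0, 0, -0.055, 0, 0, 0, -0.6], [0, 0, -0.09, 0, 0, 0, -0.6], [0, 0, -0.09, 0, 0, 0, -0.6]]

```text
time: 28.18
eef_pos: [0.6639, 0.1574, 0.1129]
orientation: [0.003, 0.03, 1.0, 0.001]
force: [1.1, 0.2, -0.3]
opening: 0.0682
finger_force: 0.0
```

```bash
python3 st.py; python3 cart.py top4
```

```text
t 28.2 rail x 675.0 y 100.1 z 112.9 yaw(tool y-90) -3.40 tilt [0.006 0.001] F [ 1.1  0.2 -0.3] T [0.03 0.02 0.01] open 0.0682 ff 0.0 j [-0.61  0.72  0.48  1.81 -0.48  0.72  1.65]
px [190. 140.] ztop 0.0605 world 650.8 153.3 size 54 51 ang 85.4 rail 661.6 97.1
px [251. 187.] ztop 0.0553 world 517.6 -31.1 size 69 51 ang 6.7 rail 513.0 -75.2
px [281. 184.] ztop 0.0553 world 521.8 -121.4 size 70 52 ang 8.4 rail 509.5 -165.5
px [313. 183.] ztop 0.0557 world 533.4 -211.2 size 69 53 ang 8.4 rail 513.4 -256.0
```

step_arm:
  moves:
    - [[0.04, -0.06, 0, 0, 0, -4, -0.6], [0.08, -0.115, 0, 0, 0, -8, -0.6], [0.12, -0.17, 0, 0, 0, -10.4, -0.6], [0.134, -0.197, 0, 0, 0, -10.4, -0.6], [0.134, -0.197, 0, 0, 0, -10.4, -0.6], [0.134, -0.197, 0.04, 0, 0, -10.4, -0.6], [0.134, -0.197, 0.08, 0, 0, -10.4, -0.6], [0.134, -0.197, 0.099, 0, 0, -10.4, -0.6], [0.134, -0.197, 0.099, 0, 0, -10.4, -0.6], [0.134, -0.197, 0.099, 0, 0, -10.4, 1], [0.134, -0.197, 0.099, 0, 0, -10.4, 1], [0.134, -0.197, 0.099, 0, 0, -10.4, 1], [0.134, -0.197, 0.099, 0, 0, -10.4, 1], [0.134, -0.197, 0.08, 0, 0, -10.4, 1], [0.134, -0.197, 0.05, 0, 0, -10.4, 1], [0.134, -0.197, 0.019, 0, 0, -10.4, 1], [0.134, -0.197, 0.019, 0, 0, -10.4, 1], [0.134, -0.197, 0.019, 0, 0, -10.4, 1], [0.134, -0.197, 0.019, 0, 0, -10.4, 1]]

```text
time: 30.6
eef_pos: [0.5152, -0.0313, 0.0897]
orientation: [-0.001, -0.061, 0.998, 0.0]
force: [0.2, -0.6, -1.0]
opening: 0.0519
finger_force: 62.9
```

```bash
python3 heft.py
```

```text
Fz [-0.94 -1.29 -1.54 -1.14 -1.8 ] mean -1.34
t 30.9 rail x 511.2 y -75.4 z 90.2 yaw(tool y-90) 7.01 tilt [-0.001 -0.   ] F [ 0.3  0.  -1.8] T [ 0.06 -0.01  0.02] open 0.0514 ff 62.9 j
```

Light, about 1 N, so it goes in the tub's +y slot.

step_arm:
  moves:
    - [[-0.04, -0.028, 0, 0, 0, 1, 1], [-0.085, -0.06, 0, 0, 0, 1.4, 1], [-0.12, -0.085, 0, 0, 0, 1.4, 1], [-0.137, -0.095, 0, 0, 0, 1.4, 1], [-0.137, -0.095, 0, 0, 0, 1.4, 1], [-0.137, -0.095, 0.025, 0, 0, 1.4, 1], [-0.137, -0.095, 0.05, 0, 0, 1.4, 1], [-0.137, -0.095, 0.066, 0, 0, 1.4, 1], [-0.137, -0.095, 0.0735, 0, 0, 1.4, 1], [-0.137, -0.095, 0.0735, 0, 0, 1.4, 1]]

```text
time: 32.1
eef_pos: [0.6633, -0.1088, 0.017]
orientation: [-0.0, -0.049, 0.999, 0.0]
force: [0.0, 0.5, -0.9]
opening: 0.0512
finger_force: 62.9
```

```bash
python3 st.py
```

```text
t 32.1 rail x 651.6 y -165.0 z 17.0 yaw(tool y-90) 5.62 tilt [-0.001  0.   ] F [ 0.   0.5 -0.9] T [-0.01 -0.    0.02] open 0.0512 ff 62.9 j [-0.12  0.83  0.33  1.85 -0.48  0.55  2.19]
```

step_arm:
  moves:
    - [[0, 0, 0.0015, 0, 0, 0, 1], [0, 0, 0.0015, 0, 0, 0, 1], [0, 0, 0.0015, 0, 0, 0, -0.6], [0, 0, 0.0015, 0, 0, 0, -0.6], [0, 0, 0.0015, 0, 0, 0, -0.6], [0, 0, 0.0015, 0, 0, 0, -0.6], [0, 0, -0.025, 0, 0, 0, -0.6], [0, 0, -0.055, 0, 0, 0, -0.6], [0, 0, -0.09, 0, 0, 0, -0.6], [0, 0, -0.09, 0, 0, 0, -0.6]]

```text
time: 33.35
eef_pos: [0.6659, -0.1097, 0.1103]
orientation: [0.003, -0.049, 0.999, -0.001]
force: [1.0, -0.5, -0.5]
opening: 0.0682
finger_force: 0.0
```

```bash
python3 st.py; python3 cart.py top5
```

```text
t 33.4 rail x 654.1 y -166.2 z 110.3 yaw(tool y-90) 5.61 tilt [ 0.006 -0.001] F [ 1.  -0.5 -0.5] T [-0.01  0.04  0.  ] open 0.0682 ff 0.0 j [-0.17  0.71  0.41  1.82 -0.42  0.69  2.14]
px [191. 136.] ztop 0.0612 world 659.6 153.4 size 70 54 ang 1.1 rail 670.3 96.5
px [282. 185.] ztop 0.0555 world 521.8 -121.4 size 70 52 ang 8.4 rail 509.5 -165.5
px [313. 183.] ztop 0.0559 world 533.5 -211.4 size 69 53 ang 7.4 rail 513.5 -256.2
```

View pics/top5.png

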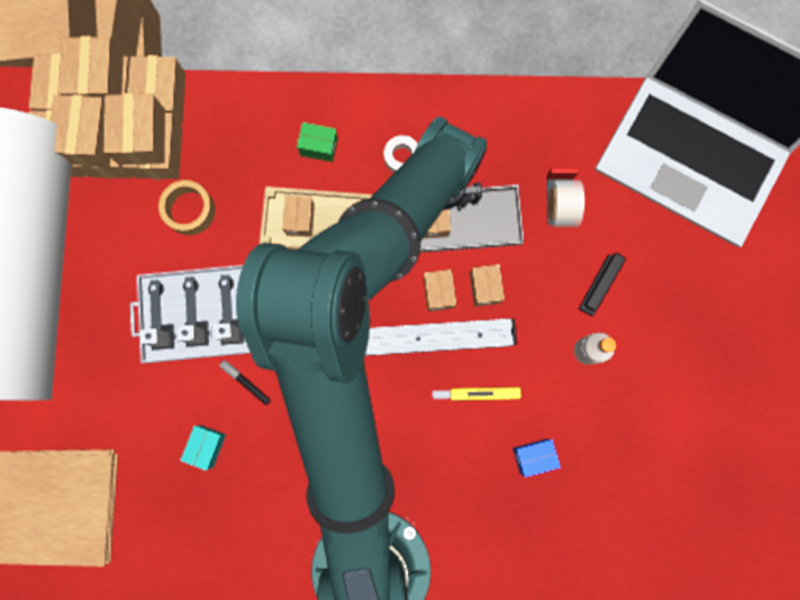

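The picture shows one carton in the crate at (297,213), one in the tub under the gripper at (440,222), and all three hold-downs in the tray. The two cartons left are at (440,289) and (487,285).

step_arm:
  moves:
    - [[0.05, 0.0005, 0, 0, 0, -1, -0.6], [0.1, 0.001, 0, 0, 0, -2.4, -0.6], [0.142, 0.0015, 0, 0, 0, -2.4, -0.6], [0.142, 0.0015, 0, 0, 0, -2.4, -0.6], [0.142, 0.0015, 0, 0, 0, -2.4, -0.6], [0.142, 0.0015, 0.04, 0, 0, -2.4, -0.6], [0.142, 0.0015, 0.075, 0, 0, -2.4, -0.6], [0.142, 0.0015, 0.096, 0, 0, -2.4, -0.6], [0.142, 0.0015, 0.096, 0, 0, -2.4, -0.6], [0.142, 0.0015, 0.096, 0, 0, -2.4, 1], [0.142, 0.0015, 0.096, 0, 0, -2.4, 1], [0.142, 0.0015, 0.096, 0, 0, -2.4, 1], [0.142, 0.0015, 0.096, 0, 0, -2.4, 1], [0.142, 0.0015, 0.08, 0, 0, -2.4, 1], [0.142, 0.0015, 0.05, 0, 0, -2.4, 1], [0.142, 0.0015, 0.016, 0, 0, -2.4, 1], [0.142, 0.0015, 0.016, 0, 0, -2.4, 1], [0.142, 0.0015, 0.016, 0, 0, -2.4, 1], [0.142, 0.0015, 0.016, 0, 0, -2.4, 1]]

```text
time: 35.78
eef_pos: [0.5211, -0.121, 0.0902]
orientation: [-0.001, -0.07, 0.998, 0.0]
force: [-0.3, -0.4, -4.4]
opening: 0.051
finger_force: 64.0
```

```bash
python3 heft.py
```

```text
Fz [-4.96 -4.37 -3.64 -4.55 -4.14] mean -4.33
t 36.0 rail x 509.6 y -165.5 z 90.6 yaw(tool y-90) 8.01 tilt [-0.001  0.   ] F [ 0.2  0.5 -4.1] T [-0.07  0.01 -0.04] open 0.0513 ff 64.0 j
```

Heavy, about 440 g, so it goes in the crate's −y slot.

step_arm:
  moves:
    - [[-0.03, 0.03, 0, 0, 0, 3, 1], [-0.065, 0.065, 0, 0, 0, 6, 1], [-0.1, 0.1, 0, 0, 0, 9, 1], [-0.135, 0.135, 0, 0, 0, 11.4, 1], [-0.158, 0.158, 0, 0, 0, 11.4, 1], [-0.158, 0.158, 0, 0, 0, 11.4, 1], [-0.158, 0.158, 0.025, 0, 0, 11.4, 1], [-0.158, 0.158, 0.05, 0, 0, 11.4, 1], [-0.158, 0.158, 0.066, 0, 0, 11.4, 1], [-0.158, 0.158, 0.0725, 0, 0, 11.4, 1], [-0.158, 0.158, 0.0725, 0, 0, 11.4, 1]]

```text
time: 37.4
eef_pos: [0.6569, 0.0565, 0.019]
orientation: [0.0, 0.03, 1.0, -0.0]
force: [-0.2, 0.2, -4.4]
opening: 0.0516
finger_force: 64.1
```

```bash
python3 st.py
```

```text
t 37.4 rail x 659.4 y 0.2 z 19.0 yaw(tool y-90) -3.43 tilt [ 0.001 -0.   ] F [-0.2  0.2 -4.4] T [-0.02  0.04  0.03] open 0.0516 ff 64.1 j [-0.42  0.83  0.4   1.88 -0.58  0.55  1.88]
```

step_arm:
  moves:
    - [[0, 0, 0.0015, 0, 0, 0, 1], [0, 0, 0.0015, 0, 0, 0, 1], [0, 0, 0.0015, 0, 0, 0, -0.6], [0, 0, 0.0015, 0, 0, 0, -0.6], [0, 0, 0.0015, 0, 0, 0, -0.6], [0, 0, 0.0015, 0, 0, 0, -0.6], [0, 0, -0.025, 0, 0, 0, -0.6], [0, 0, -0.055, 0, 0, 0, -0.6], [0, 0, -0.09, 0, 0, 0, -0.6], [0, 0, -0.09, 0, 0, 0, -0.6]]

```text
time: 38.65
eef_pos: [0.6589, 0.0569, 0.1117]
orientation: [0.003, 0.03, 1.0, 0.0]
force: [0.8, 0.3, -0.6]
opening: 0.0685
finger_force: 0.0
```

```bash
python3 st.py; python3 cart.py top6
```

```text
t 38.6 rail x 661.4 y 0.4 z 111.7 yaw(tool y-90) -3.40 tilt [0.006 0.   ] F [ 0.8  0.3 -0.6] T [-0.03 -0.01 -0.01] open 0.0685 ff 0.0 j [-0.48  0.71  0.5   1.86 -0.51  0.7   1.82]
px [224. 143.] ztop 0.0609 world 644.5 54.1 size 53 52 ang 87.0 rail 646.8 -1.2
px [281. 140.] ztop 0.0592 world 663.5 -111.1 size 71 53 ang 5.7 rail 651.6 -167.4
px [312. 181.] ztop 0.0558 world 533.6 -211.2 size 69 53 ang 8.7 rail 513.6 -256.0
```

step_arm:
  moves:
    - [[0.02, -0.05, 0, 0, 0, -3, -0.6], [0.042, -0.105, 0, 0, 0, -6, -0.6], [0.064, -0.16, 0, 0, 0, -9, -0.6], [0.086, -0.215, 0, 0, 0, -11.6, -0.6], [0.107, -0.2745, 0, 0, 0, -11.6, -0.6], [0.107, -0.2745, 0, 0, 0, -11.6, -0.6], [0.107, -0.2745, 0, 0, 0, -11.6, -0.6], [0.107, -0.2745, 0.04, 0, 0, -11.6, -0.6], [0.107, -0.2745, 0.075, 0, 0, -11.6, -0.6], [0.107, -0.2745, 0.098, 0, 0, -11.6, -0.6], [0.107, -0.2745, 0.098, 0, 0, -11.6, -0.6], [0.107, -0.2745, 0.098, 0, 0, -11.6, 1], [0.107, -0.2745, 0.098, 0, 0, -11.6, 1], [0.107, -0.2745, 0.098, 0, 0, -11.6, 1], [0.107, -0.2745, 0.098, 0, 0, -11.6, 1], [0.107, -0.2745, 0.08, 0, 0, -11.6, 1], [0.107, -0.2745, 0.05, 0, 0, -11.6, 1], [0.107, -0.2745, 0.018, 0, 0, -11.6, 1], [0.107, -0.2745, 0.018, 0, 0, -11.6, 1], [0.107, -0.2745, 0.018, 0, 0, -11.6, 1]]

```text
time: 41.2
eef_pos: [0.5335, -0.2103, 0.091]
orientation: [0.0, -0.072, 0.997, 0.0]
force: [-0.8, 0.2, -1.5]
opening: 0.0514
finger_force: 63.2
```

```bash
python3 heft.py
```

```text
Fz [-0.82 -2.22 -0.73 -1.58 -1.15] mean -1.30
t 41.5 rail x 513.1 y -255.1 z 89.9 yaw(tool y-90) 8.21 tilt [-0.002  0.001] F [ 0.1  0.2 -1.2] T [ 0.03 -0.01  0.03] open 0.0515 ff 63.2 j
```

Light, so it goes in the tub's −y slot.

step_arm:
  moves:
    - [[-0.035, -0.005, 0, 0, 0, 1, 1], [-0.08, -0.01, 0, 0, 0, 2.6, 1], [-0.115, -0.015, 0, 0, 0, 2.6, 1], [-0.138, -0.0185, 0, 0, 0, 2.6, 1], [-0.138, -0.0185, 0, 0, 0, 2.6, 1], [-0.138, -0.0185, 0.025, 0, 0, 2.6, 1], [-0.138, -0.0185, 0.05, 0, 0, 2.6, 1], [-0.138, -0.0185, 0.066, 0, 0, 2.6, 1], [-0.138, -0.0185, 0.073, 0, 0, 2.6, 1], [-0.138, -0.0185, 0.073, 0, 0, 2.6, 1]]

```text
time: 42.7
eef_pos: [0.6724, -0.2093, 0.0175]
orientation: [-0.0, -0.049, 0.999, 0.0]
force: [-0.2, -0.6, -0.3]
opening: 0.0516
finger_force: 63.1
```

```bash
python3 st.py
```

```text
t 42.7 rail x 652.1 y -266.0 z 17.5 yaw(tool y-90) 5.60 tilt [-0.001  0.   ] F [-0.2 -0.6 -0.3] T [-0.02 -0.    0.01] open 0.0516 ff 63.1 j [ 0.01  0.86  0.36  1.77 -0.49  0.6   2.33]
```

step_arm:
  moves:
    - [[0, 0, 0.002, 0, 0, 0, 1], [0, 0, 0.002, 0, 0, 0, 1], [0, 0, 0.002, 0, 0, 0, -0.6], [0, 0, 0.002, 0, 0, 0, -0.6], [0, 0, 0.002, 0, 0, 0, -0.6], [0, 0, 0.002, 0, 0, 0, -0.6], [0, 0, -0.025, 0, 0, 0, -0.6], [0, 0, -0.055, 0, 0, 0, -0.6], [0, 0, -0.11, 0, 0, 0, -0.6], [0, 0, -0.17, 0, 0, 0, -0.6], [0, 0, -0.23, 0, 0, 0, -0.6], [0, 0, -0.26, 0, 0, 0, -0.6], [0.06, -0.04, -0.26, 0, 0, 0, -0.6], [0.1, -0.09, -0.26, 0, 0, 0, -0.6], [0.15, -0.13, -0.26, 0, 0, 0, -0.6], [0.2, -0.17, -0.26, 0, 0, 0, -0.6], [0.22, -0.2, -0.26, 0, 0, 0, -0.6], [0.22, -0.2, -0.26, 0, 0, 0, -0.6], [0.22, -0.2, -0.26, 0, 0, 0, -0.6]]

```text
time: 45.08
eef_pos: [0.4739, -0.4291, 0.2776]
orientation: [0.0, -0.049, 0.999, 0.001]
force: [0.1, 0.5, -0.0]
opening: 0.0683
finger_force: 0.0
```

```bash
python3 st.py; python3 cart.py top7; python3 -c "
from h import *; grab('side','side7')"
```

```text
t 45.1 rail x 435.5 y -468.0 z 277.6 yaw(tool y-90) 5.62 tilt [0.    0.001] F [ 0.1  0.5 -0. ] T [ 0.01 -0.02  0.01] open 0.0683 ff 0.0 j [ 0.28  0.48  0.56  1.78 -0.31  0.96  2.63]
px [190. 143.] ztop 0.0612 world 659.6 153.4 size 70 54 ang 1.1 rail 670.3 96.5
px [224. 140.] ztop 0.0611 world 654.6 53.6 size 72 53 ang -4.0 rail 656.8 -2.5
px [280. 139.] ztop 0.0594 world 663.7 -111.2 size 71 52 ang 5.7 rail 651.8 -167.5
px [314. 136.] ztop 0.0594 world 670.6 -210.5 size 71 54 ang 5.6 rail 650.2 -267.0
```

View pics/top7.png

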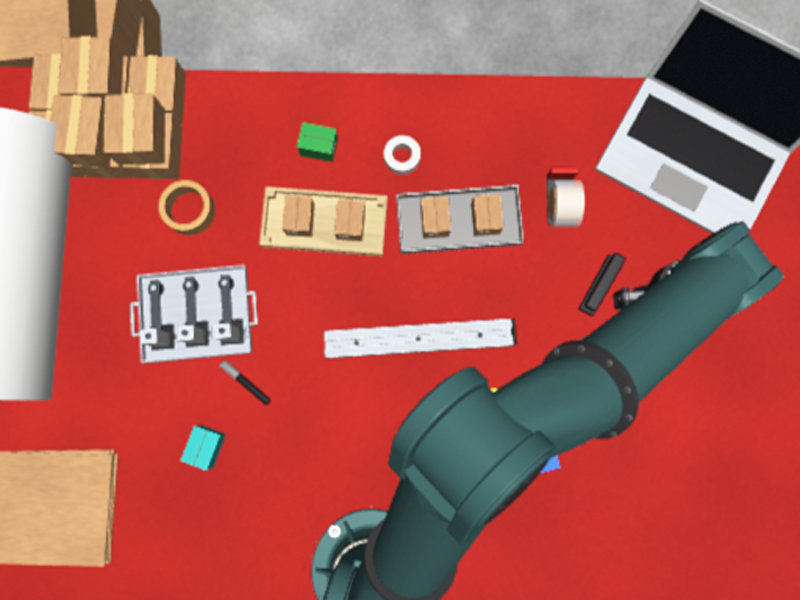

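View pics/side7.png

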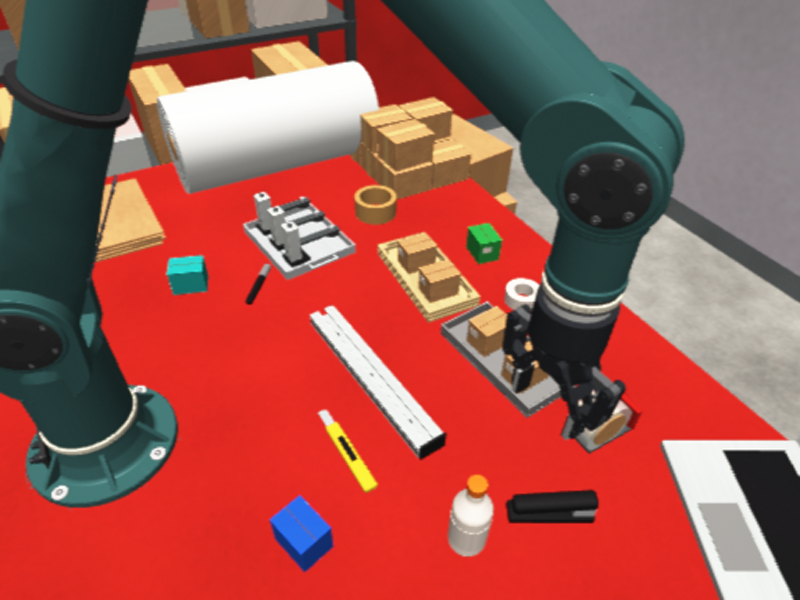

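Both views show the three hold-downs standing in the tray at (190,320) in the top view. The heavy cartons are flat in the crate at (297,213) and (349,217), and the light ones flat in the tub at (435,216) and (487,213). The bystanders haven't moved and the gripper touches nothing.

```bash
python3 -c "
from workcell import hand_in; print(hand_in())"
```

```text
the job is handed in; nothing more can be done
None
```

The job is done and handed in: all three hold-downs are in the steel tray, the two heavy cartons are in the slatted crate, and the two light ones are in the grey tub.

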